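Unstack the cooling blocks into their drip trays

TASK

Take the stack of cooling blocks with the small bottle on top apart and set up the bench: lay each block, wells up, flat inside the drip tray of its own size with its length along the tray's, and stand the bottle inside the round saucer. Keep everything upright and leave the petri dish and the sample pot where they are.

Things in the scene. Friction and masses are not known exactly. Their poses are not given: they have to be found in the camera images.
- long_block: bare aluminium cooling block with eight open wells in its top, 128 (x) x 62 (y) x 34 (z) mm, the bottom of the stack, standing on the table. Origin: centre of its underside; x along the 128 mm length, y across the 62 mm width (the width to grip), z up. Mass about 0.4 kg
- middle_block: bare aluminium cooling block with six open wells in its top, 94 (x) x 54 (y) x 34 (z) mm, lying on the long block, both lengths roughly the same way. Origin: centre of its underside; x along the 94 mm length, y across the 54 mm width (the width to grip), z up. Mass about 0.26 kg
- short_block: bare aluminium cooling block with four open wells in its top, 60 (x) x 46 (y) x 34 (z) mm, lying on the middle block. Origin: centre of its underside; x along the 60 mm length, y across the 46 mm width (the width to grip), z up. Mass about 0.15 kg
- small_bottle: small upright screw-cap bottle, 34 mm in diameter, 62 mm high (body straight to about 40 mm up, cap 26 mm wide above 46 mm), about 0.05 kg, standing loose on the short block at the top of the stack. Origin: centre of its underside; z up
- long_tray: grey plastic open drip tray for the long block, fixed to the table; outside 150 (x) x 84 (y) mm, inside 144 x 78 mm (8 mm of play all round the block), rim 8 mm high, walls 3 mm, inner floor 3 mm above its origin. Origin: centre of its underside on the table top; x along the long side, z up
- middle_tray: grey plastic open drip tray for the middle block, fixed to the table; outside 116 (x) x 76 (y) mm, inside 110 x 70 mm (8 mm of play all round the block), rim 8 mm high, walls 3 mm, inner floor 3 mm above its origin. Origin: centre of its underside on the table top; x along the long side, z up
- short_tray: grey plastic open drip tray for the short block, fixed to the table; outside 82 (x) x 68 (y) mm, inside 76 x 62 mm (8 mm of play all round the block), rim 8 mm high, walls 3 mm, inner floor 3 mm above its origin. Origin: centre of its underside on the table top; x along the long side, z up
- round_saucer: grey plastic round saucer for the bottle, fixed to the table; 60 mm outside, 54 mm inside diameter, rim 8 mm high, inner floor 3 mm above its origin. Origin: centre of its underside on the table top; z up
- petri_dish: bystander: closed clear petri dish, 60 mm in diameter, 15 mm high, loose on the table between the places. Origin: centre of its underside. To be left alone
- sample_pot: bystander: small white-capped sample pot, 26 mm in diameter, 31 mm high, loose on the table. Origin: centre of its underside. To be left alone

How it is judged:
By the outcome, as a careful person would: the job done as asked, in the order asked, and still so for the second after the job is handed in, with the robot touching nothing.
It also fails if it takes over 136 s, if anything falls off the work surface, if the arm or the gripper's body presses on something with over 40 N, if the wrist force passes 120 N, or if a joint passes its speed limit or range.

ROBOT

A 6-joint arm with a two-finger parallel gripper is mounted at the origin on a cart in front of the work surface, level with it; the furniture and walls round the work are solid. World frame = base frame: x ahead of the robot, y to its left, z up, the work surface at z = 0. Lengths are in mm, angles in rad, forces in N, time in s.
With the tool pointing down it reaches from about 375 to 925 mm from the base axis. Payload 5.7 kg.
Tool frame: the origin (TCP) lies midway between the tips of the shut fingers; the grasp point (between the pads) lies 19 mm behind it; y points along the fingers, x is the direction in which the jaws open and shut, and the axes are right-handed (so a half turn about y gives the same grasp; the last joint's range is limited). The gripper opens to 85 mm and grips with 20 to 120 N. Pads are 22 mm wide; open, the fingers measure 114 mm over their backs; the gripper's body (76 mm by 85 mm) begins 54 mm behind the grasp point. The pads swing forward as they close: fully open they stand 13 mm farther back than shut.
Start: joints at [1.076, 0.359, 1.51, -0, 1.272, -0.115], TCP at [222.431, 557.214, 231.267] pointing down, gripper open.
Joint ranges: [-2.97, 2.97], [-1.01, 2.36], [0.21, 2.38], [-0.96, 4.11], [0.2, 2.71], [-2.98, 2.98]. Speed limits (rad/s): [2.39, 2.39, 3.14, 3.14, 3.14, 3.14].

INTERFACE

Orientations are given as a unit quaternion [w, x, y, z].
In Python, from workcell import ctrl gives the robot as it stands. The module is installed in compiled form; this text tells all that it offers.
- The arm moves only by the shell command python3 -m jog 'ROWS' [FORCE]. ROWS is text: rows parted by semicolons, each of 5 numbers parted by spaces: the opening, from -1 (shut) to 1 (fully open), so that 0 is half open, then the shift along the tool's x, y, z as a fraction of full scale, then the turn about the tool's y as a fraction of full scale. A call has exactly 8 rows; each row is the pose to reach, as a shift and turn from the pose commanded when the call began, along the tool's axes at that moment, turning the shorter way round; what a row does not reach only later rows make up. Full scale, the value 1, is 1 m for a shift and pi rad for a turn. A row lasts 1/12 s, in which the tool goes at most 41.7 mm and 7.16 degrees, less where a joint would pass 70% of its speed; a pose out of reach is approached as far as the arm can. A call with a number of a shift or a turn outside -1 to 1 is refused whole. A call with a gripper value outside its range is refused whole. The fingers move at their own pace and stop on an object; FORCE is the grip in N (left out, the last holds). Time passes only in rows, so rows that repeat a pose let the fingers close, or fill a call up. It gives the time, the measured TCP pose, the force and the opening at its end, in the units of the state.
- ctrl.observe(): the state, without advancing time (a new reading comes with each control period).
- ctrl.capture(name): name is "scene" or "top" or "wrist"; returns a dict with "color" (400x640x3 uint8, red, green, blue), "fx", "fy", "cx", "cy" (pixels), "camera_from_world" (4x4, takes a point from world to camera coordinates); the wrist camera has in their place "mount" (4x4, takes a point from camera to tool coordinates, whose origin is the TCP and whose axes are the tool frame's). Camera axes: x right, y down, z forward; pixel columns grow to the right and rows downward; lengths in mm; the calibration is good to about 2 mm. A picture is of the moment at which its call begins: read the wrist's pose just before it. There is no depth.
- ctrl.hand_in(): hands the job in, once; it reports no verdict.
The state is a dict: "t": time; "joints": joint angles; "qd": joint speeds; "joint_torque": joint torques, N m; "eef_pos": TCP position; "tcp_rot": TCP orientation; "ft_force": force on the tool from outside, world axes, zero at the start; "wrist_torque": the same for the moment, N m; "grip_width": finger opening in mm.
Only numpy, scipy, OpenCV 4.12 (cv2) and the standard library are available. Lean on these libraries where they do the work, as an engineer would, in place of code of your own. Each camera call takes 0.05 s, during which the arm holds its last target. There are 200 camera calls.

## Working session

There is one attempt and no reset: what is moved stays moved. The work goes in short steps, Python scripts to look and compute and a shell command to move; the robot and the scene stay as the last step left them, time stands still between calls to the robot, and variables do not carry over. Pictures are saved under pics/ and viewed, on a budget of 14 in all, crops included, one or two more only if the job needs it, and the job is handed in when it is done.

```bash
mkdir -p pics; ls
python3 - <<'E'
from workcell import ctrl
import cv2,numpy as np
s=ctrl.observe();print({k:np.round(v,3).tolist() for k,v in s.items()})
for n in("scene","top"):
    c=ctrl.capture(n);cv2.imwrite(f"pics/{n}0.png",c["color"][:,:,::-1])
    print(n,c["fx"],c["fy"],c["cx"],c["cy"],np.round(c["camera_from_world"],4).tolist())
print(ctrl.capture("wrist")["mount"])
E
```

```text
pics
{'t': 0.0, 'joints': [1.076, 0.359, 1.511, -0.0, 1.273, -0.115], 'qd': [0.002, -0.001, 0.001, -0.001, -0.002, 0.001], 'joint_torque': [0.0, -52.762, -27.863, 0.0, 0.013, -0.0], 'eef_pos': [222.129, 556.599, 230.455], 'tcp_rot': [-0.585, 0.586, 0.396, -0.397], 'ft_force': [0.426, 0.09, -0.181], 'wrist_torque': [0.059, -0.002, 0.001], 'grip_width': 85.714}
scene 468.7682910950281 468.7682910950281 324.6326713298979 198.73210741064432 [[-0.5731, -0.8194, -0.0135, 501.8539], [-0.3482, 0.2584, -0.9011, 241.7631], [0.7418, -0.5117, -0.4334, 851.3155], [0.0, 0.0, 0.0, 1.0]]
top 401.3830662458593 401.3830662458593 323.2966635285993 196.1079238488571 [[-0.0053, -1.0, 0.007, 200.6162], [-0.9905, 0.0042, -0.1372, 558.2932], [0.1372, -0.0077, -0.9905, 874.4318], [0.0, 0.0, 0.0, 1.0]]
[[ 9.99998701e-01 -1.46469398e-03  6.72497792e-04  6.49489888e-01]
 [-1.07793080e-03 -2.97607587e-01  9.54687678e-01 -1.41879226e+02]
 [-1.19818485e-03 -9.54687163e-01 -2.97608779e-01  7.63632749e+01]
 [ 0.00000000e+00  0.00000000e+00  0.00000000e+00  1.00000000e+00]]
```

View pics/top0.png

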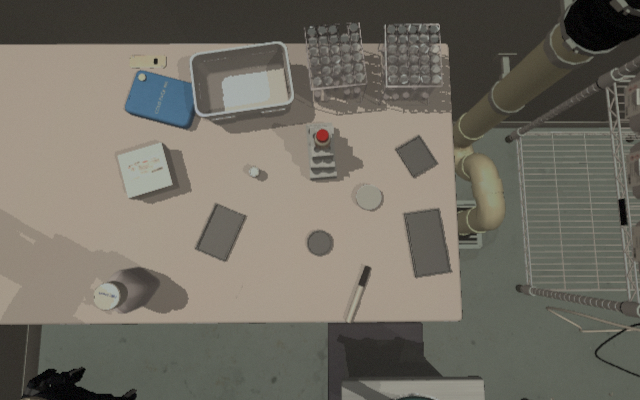

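View pics/scene0.png

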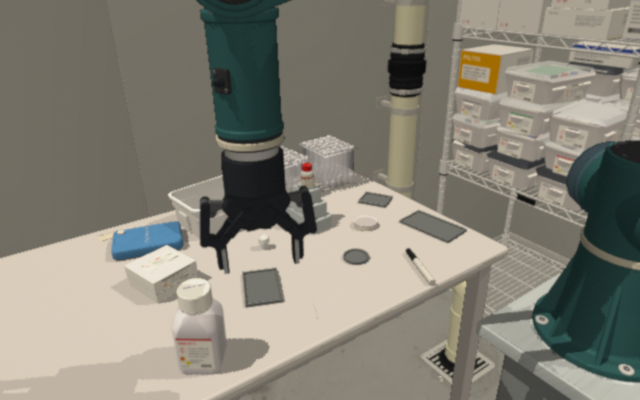

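The top view shows the long tray at (427,242), middle tray (221,232), short tray (416,156), saucer (320,243), petri dish (368,197), pot (254,172) and stack around (322,150) with the red cap at (322,136). The scene view agrees, and its stack is at about (310,205). Next I'll measure the trays and zoom in on the stack.

```bash
cat > h.py <<'E'
from workcell import ctrl
import cv2,numpy as np
from scipy.spatial.transform import Rotation as R
def cam(n):
    c=ctrl.capture(n);
    if n=="wrist":
        s=ctrl.observe();q=s["tcp_rot"];T=np.eye(4);T[:3,:3]=R.from_quat([q[1],q[2],q[3],q[0]]).as_matrix();T[:3,3]=s["eef_pos"]
        M=np.linalg.inv(T@np.array(c["mount"]))
    else: M=np.array(c["camera_from_world"])
    K=np.array([[c["fx"],0,c["cx"]],[0,c["fy"],c["cy"]],[0,0,1.]])
    return c["color"][:,:,::-1].copy(),K,M
def ray(uv,K,M,z):
    uv=np.atleast_2d(uv).astype(float);d=np.c_[uv,np.ones(len(uv))]@np.linalg.inv(K).T@M[:3,:3]
    o=-M[:3,:3].T@M[:3,3];return (o+d*((z-o[2])/d[:,2])[:,None])[:,:2]
def proj(P,K,M):
    P=np.atleast_2d(P)@M[:3,:3].T+M[:3,3];p=P@K.T;return p[:,:2]/p[:,2:]
def go(p,yaw,s=None):
    """tool-axis shift (fraction) and turn for TCP p, jaw (tool x) axis world yaw in deg (mod 180)"""
    s=s or ctrl.observe();q=s["tcp_rot"];r=R.from_quat([q[1],q[2],q[3],q[0]]).as_matrix()
    y0=np.degrees(np.arctan2(r[1,0],r[0,0]));dy=(yaw-y0+90)%180-90
    d=r.T@(np.array(p)-s["eef_pos"])/1000
    print("jaw yaw",round(y0,2),"shift",np.round(d,4),"turn",round(-dy/180,4),"j6",np.round(s["joints"][5],2))
E
python3 - <<'E'
from h import *
s=ctrl.observe();q=s["tcp_rot"];print(R.from_quat([q[1],q[2],q[3],q[0]]).as_matrix().round(3))
im,K,M=cam("top");hsv=cv2.cvtColor(im,cv2.COLOR_BGR2HSV)
for n,(u,v) in dict(long=(427,242),mid=(221,232),short=(416,156),saucer=(320,243),petri=(368,197),pot=(254,172)).items():
    ff=im.copy();m=np.zeros((402,642),np.uint8)
    print(n,im[v,u],end=' ')
    g=im.max(2);b=((g<115)*255).astype(np.uint8) 
    k,l,st,ce=cv2.connectedComponentsWithStats(b);i=l[v,u]
    if i:
        cnt,_=cv2.findContours((l==i).astype(np.uint8),cv2.RETR_EXTERNAL,cv2.CHAIN_APPROX_NONE)
        w=ray(cnt[0][:,0],K,M,8).astype(np.float32);(c,sz,a)=cv2.minAreaRect(w);print(np.round(c,1),np.round(sz,1),round(a,1),st[i])
    else: print(ray((u,v),K,M,8))
a=cv2.resize(im[110:190,280:365],None,fx=7,fy=7,interpolation=cv2.INTER_CUBIC)
cv2.imwrite("pics/topz.png",a)
im2,_,_=cam("scene");cv2.imwrite("pics/scz.png",cv2.resize(im2[150:250,250:380],None,fx=6,fy=6,interpolation=cv2.INTER_CUBIC))
E
```

```text
[[ 0.371 -0.001 -0.929]
 [ 0.929 -0.001  0.371]
 [-0.001 -1.     0.   ]]
long [84 92 92] [454.8 -42. ] [149.7  86.7] 8.3 [ 404  208   48   70 2406]
mid [ 95 101 106] [480.8 436.2] [ 80.3 115.3] 67.0 [ 195  204   51   57 1701]
short [81 88 91] [658.4 -24.1] [83.6 70.3] 30.6 [395 135  43  43 997]
saucer [ 92  98 102] [455.3 207.1] [57.8 57.4] 89.7 [307 230  26  26 528]
petri [132 146 149] [[560.80341947  92.73614742]]
pot [163 173 168] [[621.61337173 361.26564393]]
```

View pics/topz.png

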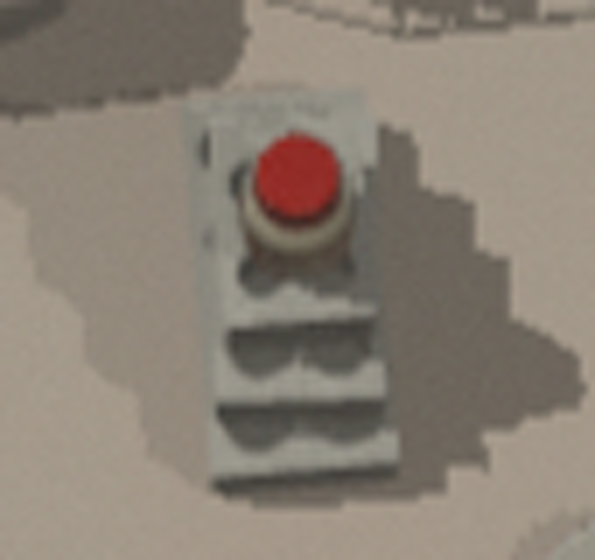

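View pics/scz.png

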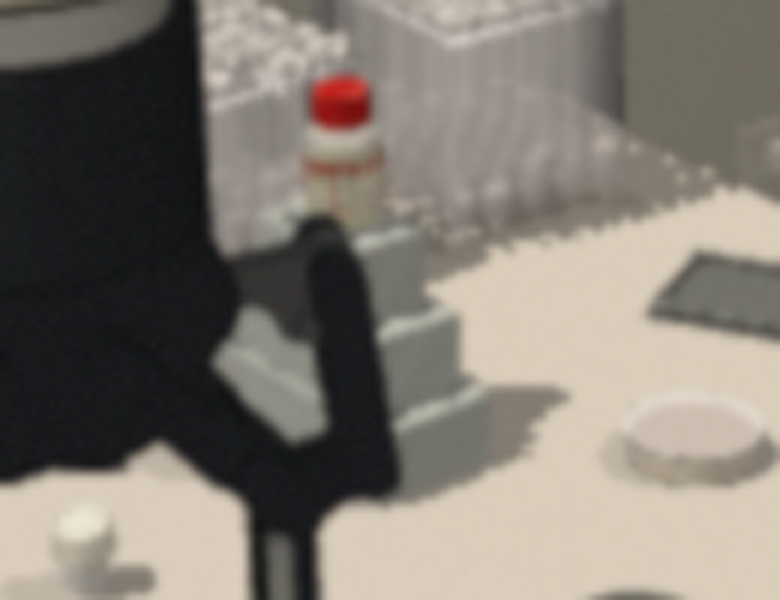

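Zoom: the front top edges are long (212,475)-(398,462), middle (218,405)-(384,395) and short (228,322)-(378,310). The cap centre is (297,172) in crop pixels. The short block sits at the far end of the stack, with a light wall band behind the bottle. I'll convert these to world coordinates.

Run:
```python
from h import *
im,K,M=cam("top")
f=lambda p:np.array(p)/7+[280-.43,110-.43]
for n,z,a,b,L,W in(("long",34,(212,475),(398,462),128,62),("mid",68,(218,405),(384,395),94,54),("short",102,(228,322),(378,310),60,46)):
    w=ray([f(a),f(b)],K,M,z);e=w[0]-w[1];n_=np.array([e[1],-e[0]])/np.linalg.norm(e)
    print(n,w.round(1).tolist(),"W",np.linalg.norm(e).round(1),"yaw",np.degrees(np.arctan2(*n_[::-1])).round(1),"c",(w.mean(0)+n_*L/2).round(1))
print("cap",ray(f((297,176)),K,M,162),"body",)
m=cv2.inRange(cv2.cvtColor(im,cv2.COLOR_BGR2HSV),(0,140,60),(10,255,255))|cv2.inRange(cv2.cvtColor(im,cv2.COLOR_BGR2HSV),(170,140,60),(180,255,255))
m[:,:280]=0;m[:,360:]=0
ys,xs=np.nonzero(m[:200]);print(len(xs),ray((xs.mean(),ys.mean()),K,M,160))
```

```text
long [[603.2, 228.6], [607.3, 167.5]] W 61.2 yaw 3.8 c [669.1 202.3]
mid [[619.4, 225.8], [622.4, 173.1]] W 52.7 yaw 3.3 c [667.8 202.1]
short [[638.1, 221.9], [641.7, 176.0]] W 46.1 yaw 4.5 c [669.8 201.3]
cap [[666.17444064 200.85919005]] body
104 [[666.27430372 200.63591137]]
```

Widths came out at 61, 53 and 46 mm, as specified. The stack is at about (669,202), yaw 3.8°, and the bottle at (666.5,201). Now move above the bottle.

Run:
```python
from h import *
go([666.5,201,231],93.8)
```

```text
jaw yaw 68.24 shift [-0.166   0.     -0.5445] turn -0.142 j6 -0.12
```

```bash
python3 -m jog '1 -0.083 0 -0.272 0; 1 -0.083 0 -0.272 0; 1 -0.083 0 -0.272 0; 1 -0.083 0 -0.272 0; 1 -0.083 0 -0.272 0; 1 -0.083 0 -0.272 0; 1 -0.083 0 -0.272 0; 1 -0.083 0 -0.272 0' 40
python3 -m jog '1 -0.083 0 -0.272 -0.142; 1 -0.083 0 -0.272 -0.142; 1 -0.083 0 -0.272 -0.142; 1 -0.083 0 -0.272 -0.142; 1 -0.083 0 -0.272 -0.142; 1 -0.083 0 -0.272 -0.142; 1 -0.083 0 -0.272 -0.142; 1 -0.083 0 -0.272 -0.142'
python3 - <<'E'
from h import *
go([666.5,201,114],93.8)
im,K,M=cam("wrist");cv2.imwrite("pics/w1.png",im)
im,K,M=cam("top");cv2.imwrite("pics/t1.png",im)
E
```

```text
t: 0.97
eef_pos: [449.6, 375.5, 231.4]
tcp_rot: [-0.585, 0.587, 0.396, -0.395]
ft_force: [0.1, -0.5, -0.4]
grip_width: 85.7
t: 1.63
eef_pos: [671.8, 196.3, 230.9]
tcp_rot: [-0.483, 0.486, 0.516, -0.515]
ft_force: [-0.2, 0.8, 0.2]
grip_width: 85.5
jaw yaw 93.52 shift [0.0053 0.1168 0.0055] turn -0.0015 j6 -1.44
```

View pics/w1.png

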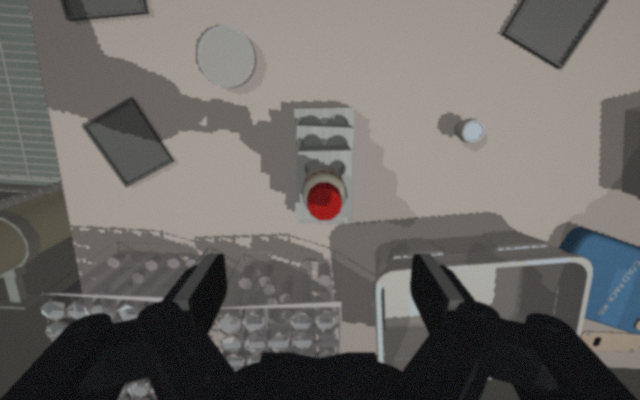

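The wrist view shows the red cap at (325,201) between the fingers' columns, with the stack behind it. I'll check this against the calibration.

Run:
```python
from h import *
im,K,M=cam("wrist");s=ctrl.observe();print(s['eef_pos'])
print(proj([[666.5,201,162],[666.5,201,102],s['eef_pos']],K,M).round(1))
h=cv2.cvtColor(im,cv2.COLOR_BGR2HSV);m=cv2.inRange(h,(0,140,60),(10,255,255))|cv2.inRange(h,(170,140,60),(180,255,255))
ys,xs=np.nonzero(m);print(xs.mean(),ys.mean(),xs.min(),xs.max(),ys.min(),ys.max(),ray((xs.mean(),ys.mean()),K,M,160))
# tray measurement via wrist
```

```text
[665.65333904 201.45254677 230.70964311]
[[316.2 212.3]
 [316.5 189.2]
 [316.6 257.8]]
317.7 207.88631578947368 302 334 190 225 [[663.83642274 201.87650952]]
```

```bash
python3 -m jog '1 0 0.03 0 0; 1 0 0.06 0 0; 1 0 0.09 0 0; 1 0 0.11 0 0; 1 0 0.1215 0 0; 1 0 0.1215 0 0; 1 0 0.1215 0 0; 1 0 0.1215 0 0' 25
python3 -m jog '0 0 0 0 0; -0.4 0 0 0 0; -1 0 0 0 0; -1 0 0 0 0; -1 0 0 0 0; -1 0 0 0 0; -1 0 0 0 0; -1 0 0 0 0'
python3 -m jog '-1 0 -0.005 0 0; -1 0 -0.01 0 0; -1 0 -0.02 0 0; -1 0 -0.04 0 0; -1 0 -0.06 0 0; -1 0 -0.08 0 0; -1 0 -0.08 0 0; -1 0 -0.08 0 0'
python3 - <<'E'
from h import *
go([455.3,207.1,189],93.8)
im,K,M=cam("wrist");cv2.imwrite("pics/w2.png",im)
E
```

```text
t: 2.45
eef_pos: [667.0, 202.3, 111.6]
tcp_rot: [-0.482, 0.483, 0.517, -0.516]
ft_force: [-0.3, 0.4, 0.9]
grip_width: 85.2
t: 3.12
eef_pos: [666.5, 201.3, 110.5]
tcp_rot: [-0.483, 0.483, 0.517, -0.516]
ft_force: [-1.2, -0.7, 5.3]
grip_width: 33.3
t: 3.78
eef_pos: [667.2, 201.6, 191.7]
tcp_rot: [-0.482, 0.484, 0.517, -0.515]
ft_force: [-0.4, 0.2, -1.2]
grip_width: 33.3
jaw yaw 93.8 shift [0.0195 0.002  0.2111] turn -0.0 j6 -1.44
```

View pics/w2.png

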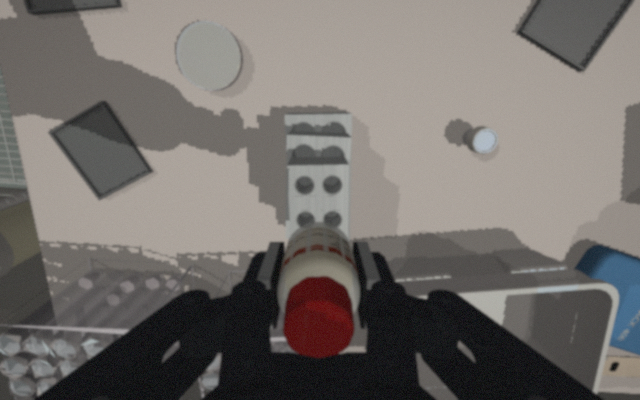

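The bottle is held upright, with the cap at (320,316) between the pads. The blocks are undisturbed. Next, over the saucer.

```bash
python3 -m jog '-1 0.0195 0 0.211 0; -1 0.0195 0 0.211 0; -1 0.0195 0 0.211 0; -1 0.0195 0 0.211 0; -1 0.0195 0 0.211 0; -1 0.0195 0 0.211 0; -1 0.0195 0 0.211 0; -1 0.0195 0 0.211 0'
python3 -m jog '-1 0 0.03 0 0; -1 0 0.06 0 0; -1 0 0.09 0 0; -1 0 0.11 0 0; -1 0 0.11 0 0; -1 0 0.11 0 0; -1 0 0.11 0 0; -1 0 0.11 0 0'
python3 - <<'E'
from h import *
im,K,M=cam("wrist")
p=proj([[455.3+27*np.cos(t),207.1+27*np.sin(t),8] for t in np.linspace(0,6.28,40)],K,M)
for q in p: cv2.circle(im,tuple(int(round(v)) for v in q),1,(0,255,0),-1)
cv2.imwrite("pics/w3.png",im)
go([455.3,207.1,11.5],93.8)
E
```

```text
t: 4.5
eef_pos: [454.3, 206.9, 189.4]
tcp_rot: [0.483, -0.483, -0.516, 0.516]
ft_force: [0.6, 0.7, -0.9]
grip_width: 33.6
t: 5.17
eef_pos: [456.2, 207.2, 81.1]
tcp_rot: [-0.483, 0.484, 0.517, -0.515]
ft_force: [-0.5, 0.2, -0.0]
grip_width: 33.4
jaw yaw 93.79 shift [-0.0001  0.0697  0.001 ] turn -0.0001 j6 -1.35
```

View pics/w3.png

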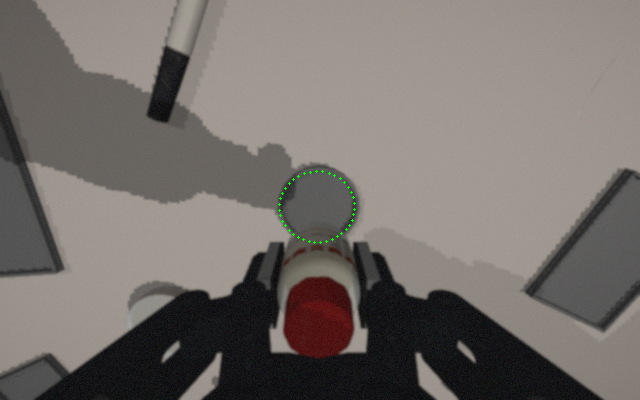

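The projected saucer circle matches the image within about 1 mm, centre (318,207). Set it down.

```bash
python3 -m jog '-1 0 0.025 0 0; -1 0 0.045 0 0; -1 0 0.058 0 0; -1 0 0.065 0 0; -1 0 0.069 0 0; -1 0 0.070 0 0; -1 0 0.070 0 0; -1 0 0.070 0 0'
python3 -m jog '-0.2 0 0 0 0; -0.1 0 0 0 0; 0 0 0 0 0; 0.1 0 0 0 0; 0.2 0 0 0 0; 0.3 0 0 0 0; 0.3 0 0 0 0; 0.3 0 0 0 0'
python3 -m jog '0.3 0 -0.01 0 0; 0.3 0 -0.03 0 0; 0.4 0 -0.06 0 0; 1 0 -0.09 0 0; 1 0 -0.13 0 0; 1 0 -0.16 0 0; 1 0 -0.18 0 0; 1 0 -0.18 0 0'
python3 - <<'E'
from h import *
im,K,M=cam("wrist");cv2.imwrite("pics/w4.png",im)
go([669,201.8,190],93.8)
E
```

```text
t: 5.88
eef_pos: [455.2, 207.1, 11.0]
tcp_rot: [-0.483, 0.484, 0.517, -0.516]
ft_force: [-1.1, -0.1, 5.1]
grip_width: 33.6
t: 6.55
eef_pos: [454.2, 206.8, 9.7]
tcp_rot: [0.483, -0.483, -0.516, 0.516]
ft_force: [0.8, 0.5, 0.2]
grip_width: 55.4
t: 7.22
eef_pos: [457.2, 207.8, 195.2]
tcp_rot: [-0.481, 0.485, 0.519, -0.514]
ft_force: [1.0, 0.0, 1.1]
grip_width: 85.3
jaw yaw 93.81 shift [-0.0197  0.004  -0.2121] turn 0.0 j6 -1.35
```

View pics/w4.png

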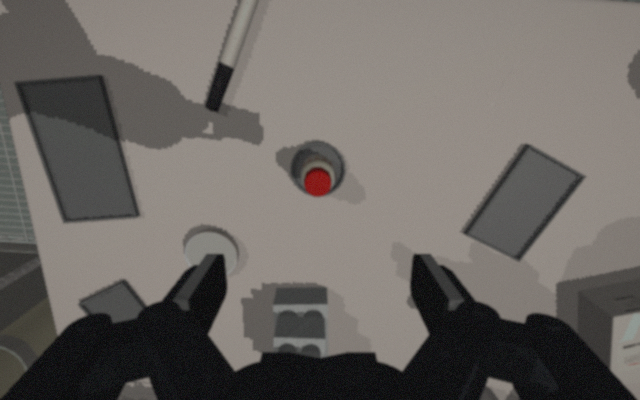

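The bottle stands upright inside the saucer, cap at (317,182). Now the short block.

```bash
python3 -m jog '1 -0.0197 0 -0.212 0; 1 -0.0197 0 -0.212 0; 1 -0.0197 0 -0.212 0; 1 -0.0197 0 -0.212 0; 1 -0.0197 0 -0.212 0; 1 -0.0197 0 -0.212 0; 1 -0.0197 0 -0.212 0; 1 -0.0197 0 -0.212 0'
python3 -m jog '1 0 0 0 0; 1 0 0 0 0; 1 0 0 0 0; 1 0 0 0 0; 1 0 0 0 0; 1 0 0 0 0; 1 0 0 0 0; 1 0 0 0 0'
python3 - <<'E'
from h import *
go([669,201.8,71],94)
im,K,M=cam("wrist")
a=np.radians(3.9);r=np.array([[np.cos(a),-np.sin(a)],[np.sin(a),np.cos(a)]])
for c,L,W,z,col in(((669.8,201.3),60,46,102,(0,255,0)),((667.8,202.1),94,54,68,(0,0,255)),((669.1,202.3),128,62,34,(255,0,0))):
    P=np.array([[1,1],[1,-1],[-1,-1],[-1,1]])*[L/2,W/2]@r.T+c
    cv2.polylines(im,[(proj(np.c_[P,[z]*4],K,M)*16).round().astype(np.int32)],True,col,1,cv2.LINE_AA,4)
cv2.imwrite("pics/w5.png",cv2.resize(im[60:310,180:460],None,fx=2.5,fy=2.4))
E
```

```text
t: 7.93
eef_pos: [665.5, 200.9, 187.8]
tcp_rot: [0.484, -0.482, -0.515, 0.517]
ft_force: [-1.5, 0.4, -0.5]
grip_width: 85.3
t: 8.6
eef_pos: [667.1, 201.3, 189.9]
tcp_rot: [-0.483, 0.483, 0.516, -0.516]
ft_force: [-0.2, -0.3, 0.0]
grip_width: 85.5
jaw yaw 93.8 shift [ 0.0004  0.1189 -0.0019] turn -0.0011 j6 -1.44
```

View pics/w5.png

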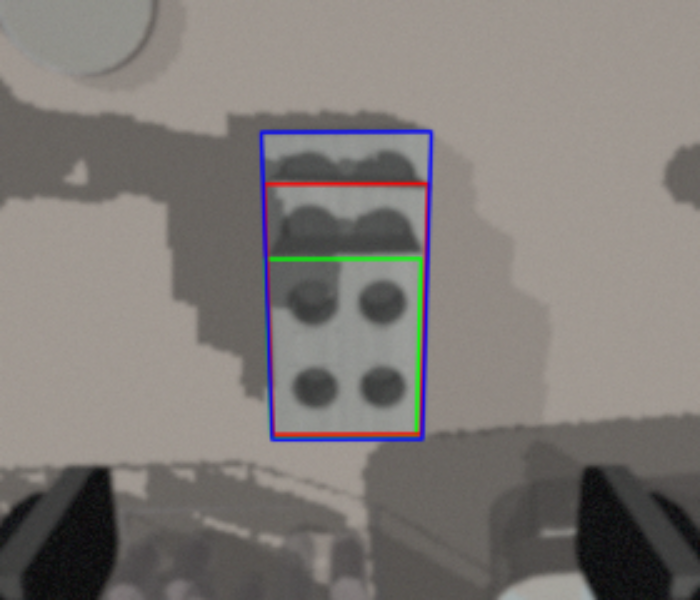

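The projected outlines match all three blocks to within about 1–2 mm. Grip the short block.

```bash
python3 -m jog '1 0 0.03 -0.002 -0.001; 1 0 0.06 -0.002 -0.001; 1 0 0.09 -0.002 -0.001; 1 0 0.11 -0.002 -0.001; 1 0 0.119 -0.002 -0.001; 1 0 0.119 -0.002 -0.001; 1 0 0.119 -0.002 -0.001; 1 0 0.119 -0.002 -0.001' 60
python3 -m jog '0.5 0 0 0 0; 0.2 0 0 0 0; 0 0 0 0 0; -0.2 0 0 0 0; -1 0 0 0 0; -1 0 0 0 0; -1 0 0 0 0; -1 0 0 0 0'
python3 -m jog '-1 0 -0.003 0 0; -1 0 -0.01 0 0; -1 0 -0.02 0 0; -1 0 -0.04 0 0; -1 0 -0.06 0 0; -1 0 -0.06 0 0; -1 0 -0.06 0 0; -1 0 -0.06 0 0'
python3 - <<'E'
from h import *
# refine short tray with wrist + top? use top estimate
go([658.4,-24.1,131],120.6)
im,K,M=cam("wrist");cv2.imwrite("pics/w6.png",im)
E
```

```text
t: 9.32
eef_pos: [670.6, 201.6, 72.5]
tcp_rot: [-0.482, 0.483, 0.518, -0.516]
ft_force: [0.8, 0.0, -0.6]
grip_width: 85.6
t: 9.98
eef_pos: [670.0, 201.7, 72.1]
tcp_rot: [-0.482, 0.483, 0.518, -0.516]
ft_force: [-0.4, 0.4, 6.6]
grip_width: 44.9
t: 10.65
eef_pos: [668.7, 201.2, 130.5]
tcp_rot: [0.482, -0.482, -0.517, 0.517]
ft_force: [-0.5, 0.3, -2.2]
grip_width: 45.1
jaw yaw 93.98 shift [-0.2241 -0.0005  0.0259] turn -0.1479 j6 -1.45
```

View pics/w6.png

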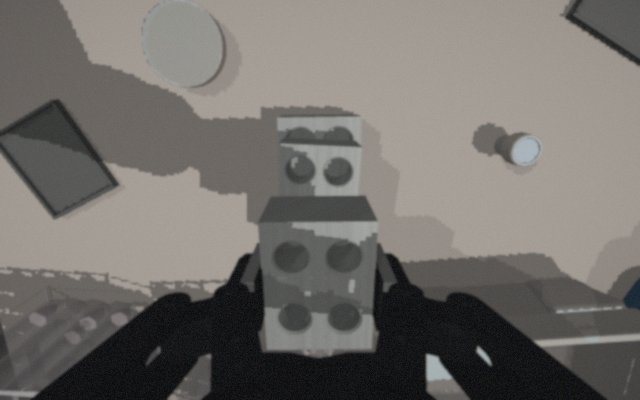

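The short block is held level between the pads, front edge at v≈200. The blocks below are unmoved. Go over the short tray.

```bash
python3 -m jog '-1 -0.224 0 0.026 -0.148; -1 -0.224 0 0.026 -0.148; -1 -0.224 0 0.026 -0.148; -1 -0.224 0 0.026 -0.148; -1 -0.224 0 0.026 -0.148; -1 -0.224 0 0.026 -0.148; -1 -0.224 0 0.026 -0.148; -1 -0.224 0 0.026 -0.148'
python3 -m jog '-1 0 0.02 0 0; -1 0 0.04 0 0; -1 0 0.06 0 0; -1 0 0.06 0 0; -1 0 0.06 0 0; -1 0 0.06 0 0; -1 0 0.06 0 0; -1 0 0.06 0 0'
cat >> h.py <<'E'
def tray(im,K,M,c,yaw,L,W,z=8,col=(0,255,0)):
    a=np.radians(yaw);r=np.array([[np.cos(a),-np.sin(a)],[np.sin(a),np.cos(a)]])
    P=np.array([[1,1],[1,-1],[-1,-1],[-1,1]])*[L/2,W/2]@r.T+c
    cv2.polylines(im,[(proj(np.c_[P,[z]*4],K,M)*16).round().astype(np.int32)],True,col,1,cv2.LINE_AA,4)
E
python3 - <<'E'
from h import *
go([658.4,-24.1,7],120.6)
im,K,M=cam("wrist");tray(im,K,M,(658.4,-24.1),30.6,82,68);cv2.imwrite("pics/w7.png",im)
E
```

```text
t: 11.37
eef_pos: [657.8, -25.1, 129.5]
tcp_rot: [0.352, -0.35, -0.614, 0.614]
ft_force: [-0.1, 1.0, -2.4]
grip_width: 45.2
t: 12.03
eef_pos: [659.8, -23.7, 72.2]
tcp_rot: [-0.349, 0.351, 0.615, -0.614]
ft_force: [-0.2, -0.3, -0.2]
grip_width: 45.4
jaw yaw 120.64 shift [0.0005 0.0652 0.0016] turn 0.0002 j6 -2.25
```

View pics/w7.png

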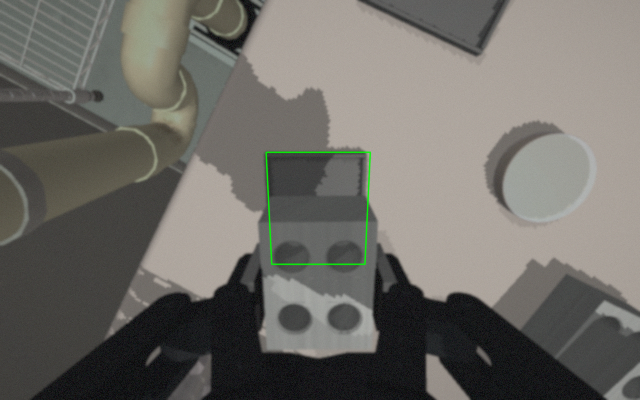

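The tray's visible edges (266–370, v≈153) match the projection within about 1–2 mm. Lower and release.

```bash
python3 -m jog '-1 0 0.025 0.001 0; -1 0 0.045 0.001 0; -1 0 0.055 0.001 0; -1 0 0.06 0.001 0; -1 0 0.063 0.001 0; -1 0 0.065 0.001 0; -1 0 0.065 0.001 0; -1 0 0.065 0.001 0'
python3 -m jog '0 0 0 0 0; 0.1 0 0 0 0; 0.2 0 0 0 0; 0.3 0 0 0 0; 0.3 0 0 0 0; 0.3 0 0 0 0; 0.3 0 0 0 0; 0.3 0 0 0 0'
python3 -m jog '0.3 0 -0.01 0 0; 0.3 0 -0.03 0 0; 0.4 0 -0.06 0 0; 1 0 -0.09 0 0; 1 0 -0.12 0 0; 1 0 -0.15 0 0; 1 0 -0.15 0 0; 1 0 -0.15 0 0'
python3 - <<'E'
from h import *
im,K,M=cam("wrist");tray(im,K,M,(658.4,-24.1),30.6,82,68);tray(im,K,M,(658.4,-24.1),30.6,60,46,37,(0,0,255));cv2.imwrite("pics/w8.png",im)
go([667.8,202,157],93.6)
E
```

```text
t: 12.75
eef_pos: [658.9, -24.6, 7.1]
tcp_rot: [-0.35, 0.351, 0.615, -0.614]
ft_force: [-0.5, -0.2, 2.6]
grip_width: 45.0
t: 13.42
eef_pos: [657.9, -24.4, 5.7]
tcp_rot: [0.35, -0.35, -0.614, 0.614]
ft_force: [-0.3, 0.3, 0.3]
grip_width: 55.5
t: 14.08
eef_pos: [659.6, -24.7, 159.0]
tcp_rot: [-0.348, 0.352, 0.615, -0.614]
ft_force: [-0.5, 0.7, -0.1]
grip_width: 85.4
jaw yaw 120.62 shift [ 1.900e-01 -1.000e-04 -1.236e-01] turn 0.1501 j6 -2.25
```

View pics/w8.png

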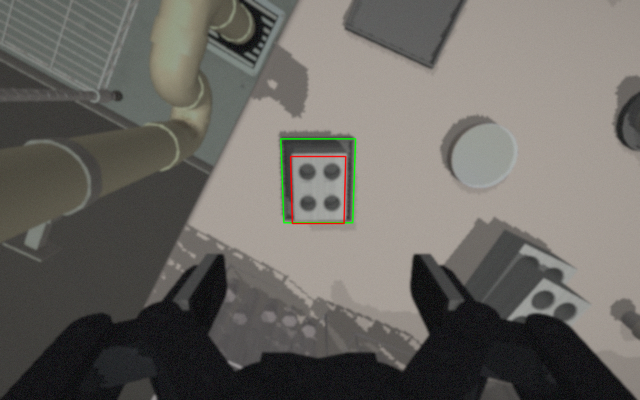

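The short block sits level within its tray, red and green outlines both matching at (319,188). Next the middle block. I've used 12 views, so I'll go by numbers where possible.

```bash
python3 -m jog '1 0.19 0 -0.1236 0.15; 1 0.19 0 -0.1236 0.15; 1 0.19 0 -0.1236 0.15; 1 0.19 0 -0.1236 0.15; 1 0.19 0 -0.1236 0.15; 1 0.19 0 -0.1236 0.15; 1 0.19 0 -0.1236 0.15; 1 0.19 0 -0.1236 0.15' 80
python3 -m jog '1 0 0.03 0 0; 1 0 0.03 0 0; 1 0 0.03 0 0; 1 0 0.03 0 0; 1 0 0.03 0 0; 1 0 0.03 0 0; 1 0 0.03 0 0; 1 0 0.03 0 0'
python3 - <<'E'
from h import *
go([667.8,202,37],93.6)
im,K,M=cam("wrist")
tray(im,K,M,(667.8,202.1),3.6,94,54,68);tray(im,K,M,(669.1,202.3),3.8,128,62,34,(0,0,255))
cv2.imwrite("pics/w9.png",im)
E
```

```text
t: 14.8
eef_pos: [666.0, 203.2, 153.8]
tcp_rot: [0.484, -0.483, -0.515, 0.517]
ft_force: [0.0, -0.7, 0.2]
grip_width: 85.3
t: 15.47
eef_pos: [667.9, 201.9, 126.6]
tcp_rot: [-0.484, 0.484, 0.516, -0.515]
ft_force: [0.4, 0.3, -0.0]
grip_width: 85.3
jaw yaw 93.61 shift [0.0001 0.0896 0.0002] turn 0.0 j6 -1.44
```

View pics/w9.png

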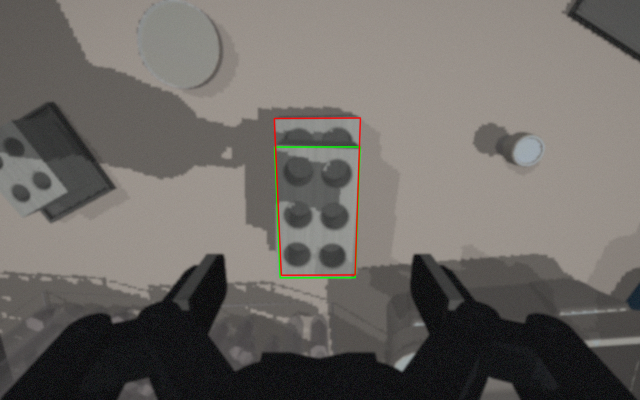

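The outlines match the middle and long blocks within about 1 mm. Grip the middle block and lift.

```bash
python3 -m jog '1 0 0.03 0 0; 1 0 0.06 0 0; 1 0 0.08 0 0; 1 0 0.0896 0 0; 1 0 0.0896 0 0; 1 0 0.0896 0 0; 1 0 0.0896 0 0; 1 0 0.0896 0 0' 80
python3 -m jog '0.7 0 0 0 0; 0.4 0 0 0 0; 0.2 0 0 0 0; -1 0 0 0 0; -1 0 0 0 0; -1 0 0 0 0; -1 0 0 0 0; -1 0 0 0 0'
python3 -m jog '-1 0 -0.003 0 0; -1 0 -0.01 0 0; -1 0 -0.02 0 0; -1 0 -0.04 0 0; -1 0 -0.06 0 0; -1 0 -0.08 0 0; -1 0 -0.08 0 0; -1 0 -0.08 0 0'
python3 - <<'E'
from h import *
go([480.8,436.2,117],67)
E
```

```text
t: 16.18
eef_pos: [669.0, 202.4, 38.1]
tcp_rot: [-0.483, 0.485, 0.516, -0.515]
ft_force: [0.2, -1.0, -1.4]
grip_width: 85.5
t: 16.85
eef_pos: [668.3, 201.9, 37.7]
tcp_rot: [-0.483, 0.484, 0.516, -0.515]
ft_force: [-0.8, -1.8, 6.9]
grip_width: 53.2
t: 17.52
eef_pos: [668.6, 202.3, 117.8]
tcp_rot: [-0.483, 0.485, 0.517, -0.515]
ft_force: [-0.2, -0.3, -3.4]
grip_width: 52.7
jaw yaw 93.62 shift [0.2453 0.0003 0.1726] turn 0.1479 j6 -1.44
```

```bash
python3 -m jog '-1 0.245 0 0.1726 0.148; -1 0.245 0 0.1726 0.148; -1 0.245 0 0.1726 0.148; -1 0.245 0 0.1726 0.148; -1 0.245 0 0.1726 0.148; -1 0.245 0 0.1726 0.148; -1 0.245 0 0.1726 0.148; -1 0.245 0 0.1726 0.148'
python3 -m jog '-1 0 0.02 0 0; -1 0 0.04 0 0; -1 0 0.05 0 0; -1 0 0.05 0 0; -1 0 0.05 0 0; -1 0 0.05 0 0; -1 0 0.05 0 0; -1 0 0.05 0 0'
python3 - <<'E'
from h import *
go([480.8,436.2,6.7],67)
im,K,M=cam("wrist");tray(im,K,M,(480.8,436.2),-23,116,76);cv2.imwrite("pics/w10.png",im)
E
```

```text
t: 18.18
eef_pos: [473.8, 439.6, 114.4]
tcp_rot: [0.59, -0.588, -0.39, 0.393]
ft_force: [-0.8, -0.0, -3.5]
grip_width: 52.6
t: 18.85
eef_pos: [480.7, 435.9, 67.3]
tcp_rot: [0.59, -0.59, -0.391, 0.389]
ft_force: [0.3, 0.0, -2.5]
grip_width: 53.2
jaw yaw 66.95 shift [0.0002 0.0606 0.    ] turn -0.0003 j6 -0.54
```

View pics/w10.png

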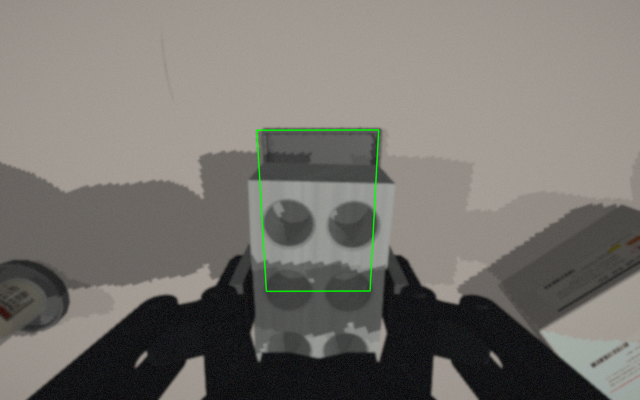

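The tray edges match the projection (258–379 at v≈130), and the block is level. Lower and release.

```bash
python3 -m jog '-1 0 0.025 0 0; -1 0 0.042 0 0; -1 0 0.052 0 0; -1 0 0.056 0 0; -1 0 0.059 0 0; -1 0 0.0605 0 0; -1 0 0.0605 0 0; -1 0 0.0605 0 0'
python3 -m jog '0.3 0 0 0 0; 0.35 0 0 0 0; 0.4 0 0 0 0; 0.45 0 0 0 0; 0.45 0 0 0 0; 0.45 0 0 0 0; 0.45 0 0 0 0; 0.45 0 0 0 0'
python3 -m jog '0.45 0 -0.01 0 0; 0.45 0 -0.03 0 0; 0.5 0 -0.06 0 0; 1 0 -0.09 0 0; 1 0 -0.12 0 0; 1 0 -0.14 0 0; 1 0 -0.14 0 0; 1 0 -0.14 0 0'
python3 - <<'E'
from h import *
im,K,M=cam("wrist");tray(im,K,M,(480.8,436.2),-23,116,76);tray(im,K,M,(480.8,436.2),-23,94,54,37,(0,0,255));cv2.imwrite("pics/w11.png",im)
go([669,202.2,147],93.8)
E
```

```text
t: 19.57
eef_pos: [480.5, 436.2, 6.7]
tcp_rot: [0.59, -0.59, -0.391, 0.389]
ft_force: [-0.1, 0.8, -0.1]
grip_width: 52.7
t: 20.23
eef_pos: [479.7, 435.6, 5.6]
tcp_rot: [-0.59, 0.59, 0.39, -0.39]
ft_force: [-0.2, -0.7, 0.0]
grip_width: 62.2
t: 20.9
eef_pos: [480.7, 436.4, 148.0]
tcp_rot: [0.59, -0.59, -0.392, 0.389]
ft_force: [0.3, -0.1, -0.2]
grip_width: 85.3
jaw yaw 66.98 shift [-0.1409 -0.0007 -0.2655] turn -0.149 j6 -0.54
```

View pics/w11.png

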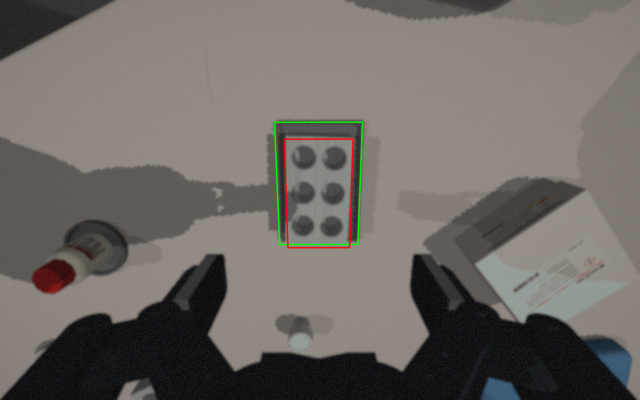

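The middle block sits level inside its tray, outlines matching at (319,193). Now the long block.

```bash
python3 -m jog '1 -0.141 0 -0.2655 -0.149; 1 -0.141 0 -0.2655 -0.149; 1 -0.141 0 -0.2655 -0.149; 1 -0.141 0 -0.2655 -0.149; 1 -0.141 0 -0.2655 -0.149; 1 -0.141 0 -0.2655 -0.149; 1 -0.141 0 -0.2655 -0.149; 1 -0.141 0 -0.2655 -0.149' 100
python3 -m jog '1 0 0.04 0 0; 1 0 0.06 0 0; 1 0 0.06 0 0; 1 0 0.06 0 0; 1 0 0.06 0 0; 1 0 0.06 0 0; 1 0 0.06 0 0; 1 0 0.06 0 0'
python3 - <<'E'
from h import *
go([669,202.2,2.5],93.8)
im,K,M=cam("wrist")
g=cv2.Canny(im,40,100);best=[]
# chamfer score of the long block's top outline to check it has not shifted
D=cv2.distanceTransform(255-g,cv2.DIST_L2,3)
for dx in range(-6,7):
  for dy in range(-6,7):
    for yw in (2,3,4,5,6):
      a=np.radians(yw);r=np.array([[np.cos(a),-np.sin(a)],[np.sin(a),np.cos(a)]])
      t=np.linspace(-1,1,60);P=np.r_[np.c_[t*64,t*0+31],np.c_[t*64,t*0-31],np.c_[t*0-64,t*31]]@r.T+[669+dx,202+dy]
      p=proj(np.c_[P,np.full(len(P),34)],K,M).round().astype(int);ok=(p[:,0]>=0)&(p[:,0]<640)&(p[:,1]>=0)&(p[:,1]<245)
      best.append((np.minimum(D[p[ok,1],p[ok,0]],5).mean(),dx,dy,yw))
print(sorted(best)[:4])
E
```

```text
t: 21.62
eef_pos: [671.8, 196.5, 143.8]
tcp_rot: [0.484, -0.485, -0.515, 0.516]
ft_force: [0.6, 1.0, 0.1]
grip_width: 85.1
t: 22.28
eef_pos: [669.8, 202.6, 87.2]
tcp_rot: [-0.482, 0.484, 0.517, -0.516]
ft_force: [0.3, 0.8, -0.3]
grip_width: 85.6
jaw yaw 93.83 shift [-0.0004  0.0847  0.001 ] turn 0.0002 j6 -1.44
[(np.float32(2.1514027), 0, 1, 4), (np.float32(2.227076), 0, 1, 5), (np.float32(2.334587), 0, 0, 4), (np.float32(2.3513806), 0, -6, 6)]
```

The long block is still where it was (669,203, yaw 4°). Grip and lift it.

```bash
python3 -m jog '1 0 0.03 0 0; 1 0 0.06 0 0; 1 0 0.075 0 0; 1 0 0.082 0 0; 1 0 0.0845 0 0; 1 0 0.0845 0 0; 1 0 0.0845 0 0; 1 0 0.0845 0 0' 100
python3 -m jog '0.8 0 0 0 0; 0.6 0 0 0 0; 0.4 0 0 0 0; -1 0 0 0 0; -1 0 0 0 0; -1 0 0 0 0; -1 0 0 0 0; -1 0 0 0 0'
python3 -m jog '-1 0 -0.003 0 0; -1 0 -0.01 0 0; -1 0 -0.02 0 0; -1 0 -0.04 0 0; -1 0 -0.06 0 0; -1 0 -0.08 0 0; -1 0 -0.1 0 0; -1 0 -0.1 0 0'
python3 - <<'E'
from h import *
go([454.8,-42,103],98.3)
E
```

```text
t: 23.0
eef_pos: [670.3, 202.3, 2.9]
tcp_rot: [-0.483, 0.484, 0.517, -0.516]
ft_force: [0.2, 0.3, -0.3]
grip_width: 85.5
t: 23.67
eef_pos: [669.7, 202.3, 2.6]
tcp_rot: [-0.483, 0.483, 0.517, -0.516]
ft_force: [-1.7, 0.3, 6.7]
grip_width: 60.2
t: 24.33
eef_pos: [672.0, 202.7, 106.4]
tcp_rot: [-0.482, 0.485, 0.519, -0.514]
ft_force: [1.0, -0.1, -3.4]
grip_width: 60.5
jaw yaw 93.8 shift [-0.2298  0.0014  0.233 ] turn -0.025 j6 -1.44
```

```bash
python3 -m jog '-1 -0.23 0 0.231 -0.025; -1 -0.23 0 0.231 -0.025; -1 -0.23 0 0.231 -0.025; -1 -0.23 0 0.231 -0.025; -1 -0.23 0 0.231 -0.025; -1 -0.23 0 0.231 -0.025; -1 -0.23 0 0.231 -0.025; -1 -0.23 0 0.231 -0.025'
python3 -m jog '-1 0 0.02 0 0; -1 0 0.04 0 0; -1 0 0.05 0 0; -1 0 0.05 0 0; -1 0 0.05 0 0; -1 0 0.05 0 0; -1 0 0.05 0 0; -1 0 0.05 0 0'
python3 - <<'E'
from h import *
go([454.8,-42,5.6],98.3)
im,K,M=cam("wrist");tray(im,K,M,(454.8,-42),8.3,150,84);cv2.imwrite("pics/w12.png",im)
E
```

```text
t: 25.0
eef_pos: [450.7, -43.9, 100.7]
tcp_rot: [0.463, -0.462, -0.534, 0.535]
ft_force: [0.1, -0.7, -4.0]
grip_width: 60.1
t: 25.67
eef_pos: [454.5, -42.7, 51.9]
tcp_rot: [-0.462, 0.463, 0.535, -0.535]
ft_force: [0.1, -0.0, -3.6]
grip_width: 60.8
jaw yaw 98.33 shift [ 0.0007  0.0463 -0.0004] turn 0.0002 j6 -1.96
```

View pics/w12.png

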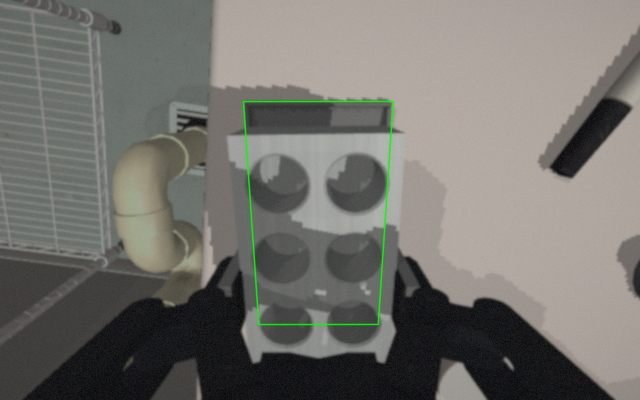

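The tray outline matches (244–392, v≈101), and the block is level. Lower, release and retreat, then a last overall check.

```bash
python3 -m jog '-1 0 0.02 0 0; -1 0 0.034 0 0; -1 0 0.04 0 0; -1 0 0.043 0 0; -1 0 0.045 0 0; -1 0 0.0465 0 0; -1 0 0.0465 0 0; -1 0 0.0465 0 0'
python3 -m jog '0.5 0 0 0 0; 0.55 0 0 0 0; 0.6 0 0 0 0; 0.65 0 0 0 0; 0.65 0 0 0 0; 0.65 0 0 0 0; 0.65 0 0 0 0; 0.65 0 0 0 0'
python3 -m jog '0.65 0 -0.01 0 0; 0.65 0 -0.03 0 0; 0.7 0 -0.06 0 0; 1 0 -0.1 0 0; 1 0 -0.14 0 0; 1 0 -0.18 0 0; 1 0 -0.18 0 0; 1 0 -0.18 0 0'
python3 - <<'E'
from h import *
T=(((454.8,-42),8.3,150,84,128,62),((480.8,436.2),-23,116,76,94,54),((658.4,-24.1),30.6,82,68,60,46))
im,K,M=cam("wrist");a=im
for c,y,L,W,l,w in T[:1]: tray(a,K,M,c,y,L,W);tray(a,K,M,c,y,l,w,37,(0,0,255))
t,K,M=cam("top");t=t[110:300,180:470]
cv2.imwrite("pics/f.png",np.vstack([cv2.resize(t,(580,380)),cv2.resize(a[30:270,130:510],(330,208),interpolation=cv2.INTER_AREA)][0:1]+[np.hstack([cv2.resize(a[30:270,130:510],(330,208)),np.zeros((208,250,3),np.uint8)])]))
print(ctrl.observe()["ft_force"])
E
```

```text
t: 26.38
eef_pos: [454.0, -42.8, 5.6]
tcp_rot: [-0.462, 0.463, 0.535, -0.535]
ft_force: [-1.0, -0.5, 5.3]
grip_width: 60.4
t: 27.05
eef_pos: [453.7, -42.8, 4.7]
tcp_rot: [0.463, -0.462, -0.535, 0.535]
ft_force: [0.3, -0.5, 0.0]
grip_width: 70.4
t: 27.72
eef_pos: [455.6, -43.2, 187.2]
tcp_rot: [-0.461, 0.464, 0.536, -0.534]
ft_force: [0.6, 0.2, -0.6]
grip_width: 85.0
[ 0.54082888  0.51880402 -1.21971189]
```

View pics/f.png

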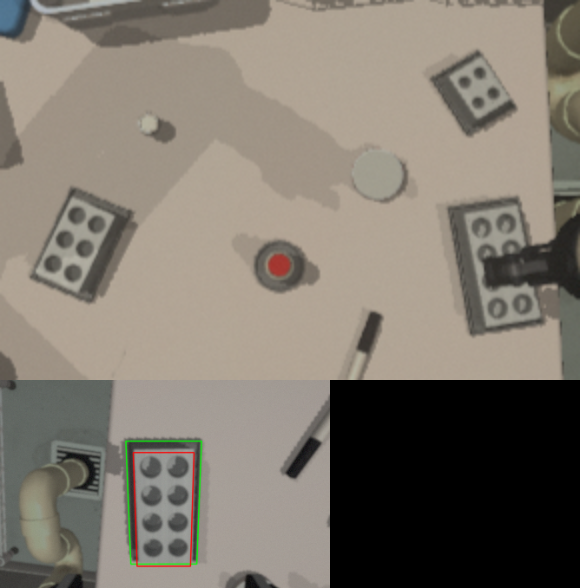

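All three blocks lie in their trays and the bottle is in the saucer. The petri dish (369,197) and the pot (254,172) are at their original pixels.

```bash
python3 -c "
from workcell import ctrl
print(ctrl.hand_in())"
```

```text
the job is handed in; nothing more can be done
None
```

I took the stack apart from the top down. The bottle now stands in the round saucer, and the short, middle and long blocks each lie wells up in their own tray. I handed the job in at about 28 s of the 136 s allowed.

- **Placement:** in the last pictures all three blocks lie level inside their trays, lengths along the trays'. Their outlines agreed with the projected positions to about 1–2 mm. The bottle is upright in the saucer.
- **Bystanders:** the petri dish and the sample pot are at the same pixels as at the start.
- **Forces:** the wrist force readings at the end of each move stayed below about 7 N.
- **Final state:** the gripper was open and clear of everything.

No check failed or disagreed. I viewed 17 pictures, three past the budget of 14 and one more than the allowance of one or two.

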